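Snap the cover onto a paint pot in the bench press

ROBOT

A 7-joint arm with a two-finger parallel gripper is mounted at the origin on the work surface; the furniture and walls round the work are solid. World frame = base frame: x ahead of the robot, y to its left, z up, the work surface at z = 0. Lengths are in m, angles in rad, forces in N, time in s.
With the tool pointing down it reaches from about 0.425 to 0.95 m from the base axis. Payload 4.7 kg.
Tool frame: the origin (TCP) lies on the centre line of the jaws, within the pads' length; the fingertips stand robot.nose_length ahead of it and the grasp point (between the pads) lies 8 mm behind it (robot.nose_length is the distance from the TCP to the fingertips, in m); z points along the fingers, x is the direction in which the jaws open and shut, and the axes are right-handed (so a half turn about z gives the same grasp; the last joint's range is limited). The gripper opens to 85 mm and grips with 20 to 120 N. Pads are 22 mm wide; open, the fingers measure 114 mm over their backs; the gripper's body (76 mm by 85 mm) begins 54 mm behind the grasp point. The pads swing forward as they close: fully open they stand 13 mm farther back than shut.
Start: joints at [1.29, 0.469, -0.049, 1.532, 0.024, 1.141, -0.082], TCP at [0.168, -0.654, 0.242] pointing down, gripper open.
Joint ranges: [-2.59, 2.59], [-0.33, 1.99], [-1.39, 1.29], [0.1, 2.45], [-1.04, 4.18], [0.21, 1.99], [-2.66, 2.66]. Speed limits (rad/s): [2.57, 2.57, 3.14, 3.14, 3.14, 3.14, 3.14].

INTERFACE

Orientations are given as [roll, pitch, yaw] about the fixed x, y, z axes, in that order (R = Rz(yaw) Ry(pitch) Rx(roll)).
In Python, from plant import robot gives the robot as it stands. Calls block until the motion is done:
- robot.goto(position, orientation): joint-space move of the TCP to a pose.
- robot.move_straight(position, vel=0.15, attitude=None, contact_N=None): straight line of the TCP; attitude=None keeps the orientation; vel is the mean speed in m/s. With contact_N (N) it stops when the force on the tool has changed by that much, and returns True; else False.
- robot.move_joints(angles): joint-space move.
- robot.grip(opening, strength=None): opening from 0.0 (shut) to 1.0 (fully open); strength is the grip in N (None keeps the last); returns when the fingers have stopped.
- robot.sleep(seconds).
- robot.inverse_kinematics(position, orientation): joint angles nearest the present ones, or None.
- robot.sense(): the state.
- robot.grab_frame(name): name is "scene" or "top"; returns a dict with "image" (420x560x3 uint8, red, green, blue), "range_z" (420x560 float32, m along the optical axis (not along the pixel's ray), 0 where there is no reading), "fx", "fy", "cx", "cy" (pixels), "R" (3x3) and "t" (3): a world point X has camera coordinates R X + t. Camera axes: x right, y down, z forward; pixel columns grow to the right and rows downward; lengths in m; the calibration is good to about 2 mm. A picture is of the moment at which its call begins.
A pose or a line that the arm cannot do raises robot.IKError and nothing moves.
- robot.close_job(): hands the job in, once; it reports no verdict.
The state is a dict: "t": time; "joint_pos": joint angles; "joint_velocities": joint speeds; "effort": joint torques, N m; "tcp_pos": TCP position; "tcp_rot": TCP orientation; "wrist_force": force on the tool from outside, world axes, zero at the start; "torque": the same for the moment, N m; "opening": opening from 0.0 (shut) to 1.0 (fully open).
Only numpy, scipy, OpenCV 4.12 (cv2) and the standard library are available. Lean on these libraries where they do the work, as an engineer would, in place of code of your own. Each camera call takes 0.05 s, during which the arm holds its last target.

TASK

Slide the shuttle of the little bench press by its black handle until the black dot on the pot's yellow cover sits right under the tip of the ram, the ram still up. Then push the red knob straight down until the cover snaps past the orange tabs and lies fully home in the pot, and finish still holding the knob down so that the ram presses firmly on the cover. Leave the two paint jars and the roll of tape where they are.

Things in the scene. Friction and masses are not known exactly. Their poses are not given: they have to be found in the camera images.
- ram_tip (a point): Centre of the lower tip of the vertical steel ram (tip 8 mm across) of a grey bench press that is fixed to the table; the tip stands 75 mm above the table when the ram is up. The press stands at a changing place and yaw; its column is on the far side of the ram.
- knob_top (a point): Centre of the top face of the round red knob (40 mm across, 17 mm high, flat middle) on the upper end of the ram, 125 mm straight above ram_tip, so 200 mm above the table when up. Pushed down, the ram goes straight down with it, at most 42 mm; a return spring pushes it up with about 2 N at the top and 4 N when 35 mm down. The top of the press head under the knob is 136 mm above the table.
- ram: The ram with its knob as one part; its origin is ram_tip.
- handle_grip (a point): Point on the axis of the upright black handle of the shuttle, a round post 20 mm across whose grip runs from 60 to 120 mm above the table; this point is 90 mm above the table. It stands 110 mm to the left of the pot's centre along the slide.
- pot_floor (a point): Centre of the inner floor of the white round pot (84 mm across, rim 52 mm above the table, this floor 32 mm above the table), fixed on the shuttle; x, y axes level, y along the slide towards the handle.
- cover_dot (a point): Centre of the black dot (10 mm across) in the middle of the top of the cover, 53 mm above the table at the start and 40 mm when the cover is home.
- cover: Yellow round snap cover, 60 mm across and 8 mm thick, loose; its origin is the centre of its underside, z up. It starts lying level in the pot's mouth on four orange sprung tabs, 13 mm above the pot's floor. Pushed down with 8 to 16 N (the ram spring not counted) it forces the tabs apart, then the force drops suddenly and it lands on the pot's floor, held under the tabs.
- blue_jar: Paint jar with a blue lid, 63 mm across, 66 mm high, loose bystander; origin at the centre of its underside.
- black_jar: Paint jar with a black lid, 64 mm across, 66 mm high, loose bystander; origin at the centre of its underside.
- tape_roll: Roll of masking tape lying flat, 100 mm across, 25 mm high, loose bystander; origin at the centre of its underside.
- shuttle (a joint): Travel of the shuttle, a pale metal plate sliding between two rails along the line from the pot's centre to handle_grip: m from where it started, + to the left (handle side). Sliding takes about 4 N and it stays where it is left. It starts 50 to 90 mm too far left and can run 130 mm to the right: nothing stops it at the right place.
There are look-alikes about, which are no part of the job. Of the things that look like the cover, the largest one is meant.

How it is judged:
On the way, in this order (a step that is already met when the one before it is completed fails the run):
1. the dot is under the ram tip, with the ram up and the cover still on the tabs (horizontal distance between cover_dot and ram_tip below 0.005 m and height (world z) of ram_tip above 0.065 m and z of cover_dot in the frame of pot_floor above 0.017 m), for 0.2 s.
2. the cover has snapped home (z of cover_dot in the frame of pot_floor below 0.0095 m and angle between cover's own z axis and vertical below 0.06 rad), for 0.2 s.
At the end, for the whole second after the job is handed in: The cover lies level (within 0.06 rad) and home in the pot, its dot less than 9.5 mm above the pot's floor and within 5 mm of the ram's axis, and the ram, held down by the robot, presses on it with more than 4 N (all of step 2 and horizontal distance between cover_dot and ram_tip below 0.005 m and contact force between ram and cover above 4 N); the arm keeps its last pose, push and grip.
It fails at once if a jar or the tape roll is pushed more than 30 mm away (distance of any of blue_jar, black_jar, tape_roll from where it was at the start of the episode above 0.03 m).
It also fails if it takes over 48 s, if anything falls off the work surface, if the arm or the gripper's body presses on something with over 40 N, if the wrist force passes 120 N, or if a joint passes its speed limit or range.

## Working session

There is one attempt and no reset: what is moved stays moved. The work goes in short steps, each a Python script; the robot and the scene stay as the last script left them, time stands still between calls to the robot, and variables do not carry over. Pictures are saved under pics/ and viewed, and the job is handed in when it is done.

```bash
mkdir -p pics; ls; python3 - <<'E'
from plant import robot
import cv2,numpy as np
s=robot.sense();print(s['t'],s['tcp_pos'],s['tcp_rot'],s['opening'],robot.nose_length)
for n in("scene","top"):
    f=robot.grab_frame(n);np.savez(f'pics/{n}0.npz',**f)
    cv2.imwrite(f'pics/{n}0.png',f['image'][:,:,::-1]);print(n,f['fx'],f['fy'],f['cx'],f['cy'],f['R'],f['t'])
E
```

```text
pics
0.0 [ 0.16803237 -0.65317214  0.24123011] [ 3.14151471e+00  1.99494339e-03 -1.31894862e+00] 1.0022660398989314 0.011
scene 406.8146896000502 406.8146896000502 278.5754213647108 213.4277723850518 [[-0.79353493 -0.60852018 -0.00234498]
 [-0.41777721  0.54759217 -0.72498622]
 [ 0.44245284 -0.57432221 -0.68875938]] [0.47223516 0.1906457  1.04431738]
top 543.0298471189759 543.0298471189759 286.8739480289196 216.88618365344252 [[ 0.05227933 -0.99862995 -0.00225915]
 [-0.97798031 -0.05074034 -0.20243502]
 [ 0.20204305  0.01279257 -0.97929309]] [0.16885495 0.47981195 1.74558187]
```

View pics/scene0.png

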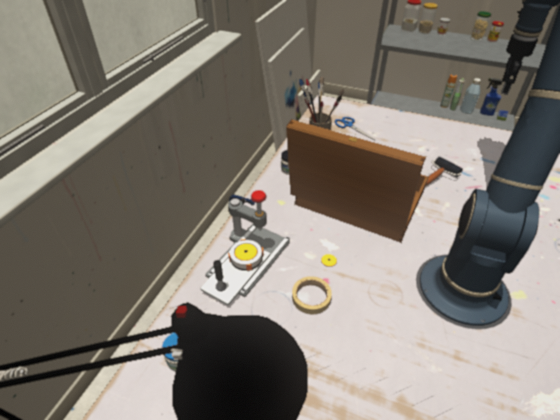

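View pics/top0.png

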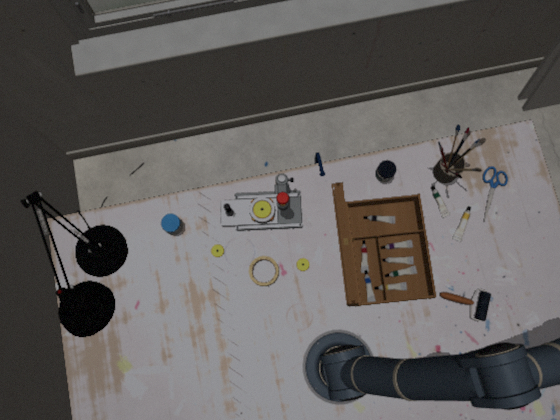

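The top view shows the pot with the yellow cover near (262,209), the knob at (283,199), the handle at (229,210), the tape at (264,271), and a tall box lid near column 340. Next I'll measure them.

```bash
cat > h.py <<'E'
import numpy as np,cv2
def ray(f,u,v,z):
    d=f['R'].T@np.array([(u-f['cx'])/f['fx'],(v-f['cy'])/f['fy'],1]);c=-f['R'].T@f['t']
    return c+d*(z-c[2])/d[2]
def cloud(f):
    v,u=np.mgrid[:420,:560];z=f['range_z']
    P=np.stack([(u-f['cx'])/f['fx']*z,(v-f['cy'])/f['fy']*z,z],-1)-f['t']
    P=P@f['R'];P[z==0]=np.nan;return P
def blobs(m,amin=8):
    n,l,s,c=cv2.connectedComponentsWithStats(m.astype(np.uint8));
    return [(c[i],s[i],l==i) for i in range(1,n) if s[i][4]>=amin]
def masks(f):
    h=cv2.cvtColor(f['image'],cv2.COLOR_RGB2HSV).astype(int);H,S,V=h[...,0],h[...,1],h[...,2]
    return dict(red=((H<8)|(H>172))&(S>170)&(V>90),yel=(H>22)&(H<35)&(S>150)&(V>120),blk=(V<60))
E
python3 - <<'E'
from h import *
for n in("scene","top"):
    f=dict(np.load(f'pics/{n}0.npz'));P=cloud(f);M=masks(f)
    for k in('red','yel'):
        for c,s,l in blobs(M[k]): print(n,k,c.round(1),s,np.nanmedian(P[l],0).round(3))
    img=f['image'][:,:,::-1]
    x,y,w,h=(180,150,130,170) if n=="scene" else (200,150,150,110)
    cv2.imwrite(f'pics/{n}crop.png',cv2.resize(img[y:y+h,x:x+w],None,fx=4 if n=='top' else 3.5,fy=4 if n=='top' else 3.5,interpolation=cv2.INTER_CUBIC))
    if n=='top':
        for v in range(170,310,15): print(v,[tuple(P[v,u].round(2)) for u in range(334,350,5)])
        print(np.nanmax(P[170:310,325:440,2]))
        # tall points
        for hh in (.1,.2,.3,.4):
            q=P[(P[...,2]>hh)&(P[...,0]>.1)&(P[...,0]<.9)&(P[...,1]>-.35)&(P[...,1]<.5)];
            if len(q): print(hh,q.min(0).round(2),q.max(0).round(2),len(q))
E
```

```text
scene red [414.2   1.3] [409   0  11   4  39] [ 1.028 -2.003  0.041]
scene red [495.3  22.8] [493  21   6   4  16] [ 0.538 -2.147 -0.03 ]
scene red [257.9 195.6] [252 191  13  10 108] [0.496 0.214 0.198]
scene red [181.  309.6] [176 306  11   8  67] [0.164 0.686 0.582]
scene yel [245.2 251.5] [235 244  22  16 274] [0.492 0.278 0.052]
scene yel [328.7 259.9] [322 255  14  11 124] [0.321 0.133 0.005]
top red [282.2 197.6] [277 192  12  12  99] [0.499 0.209 0.201]
170 [(np.float64(0.66), np.float64(0.04), np.float64(-0.0)), (np.float64(0.66), np.float64(0.02), np.float64(-0.01)), (np.float64(0.65), np.float64(0.01), np.float64(0.01)), (np.float64(0.66), np.float64(-0.01), np.float64(-0.01))]
185 [(np.float64(0.51), np.float64(0.06), np.float64(0.33)), (np.float64(0.51), np.float64(0.05), np.float64(0.33)), (np.float64(0.6), np.float64(0.0), np.float64(-0.0)), (np.float64(0.6), np.float64(-0.01), np.float64(0.0))]
200 [(np.float64(0.47), np.float64(0.06), np.float64(0.32)), (np.float64(0.47), np.float64(0.05), np.float64(0.32)), (np.float64(0.47), np.float64(0.03), np.float64(0.33)), (np
[... 1161 characters left out ...]
.float64(0.01), np.float64(0.33))]
290 [(np.float64(0.24), np.float64(0.03), np.float64(0.0)), (np.float64(0.24), np.float64(0.01), np.float64(-0.0)), (np.float64(0.22), np.float64(0.02), np.float64(0.32)), (np.float64(0.22), np.float64(0.01), np.float64(0.32))]
305 [(np.float64(0.19), np.float64(0.02), np.float64(-0.01)), (np.float64(0.19), np.float64(0.01), np.float64(-0.0)), (np.float64(0.19), np.float64(-0.01), np.float64(-0.0)), (np.float64(0.19), np.float64(-0.01), np.float64(0.14))]
0.33311680753103357
0.1 [ 0.1  -0.35  0.1 ] [0.75 0.4  0.76] 2314
0.2 [ 0.1  -0.35  0.2 ] [0.75 0.23 0.76] 1714
0.3 [ 0.1  -0.35  0.3 ] [0.52 0.07 0.76] 1534
0.4 [ 0.1  -0.35  0.67] [ 0.11 -0.23  0.76] 125
```

```bash
sleep 1; ls pics
```

```text
scene0.npz
scene0.png
scenecrop.png
top0.npz
top0.png
topcrop.png
```

View pics/scenecrop.png

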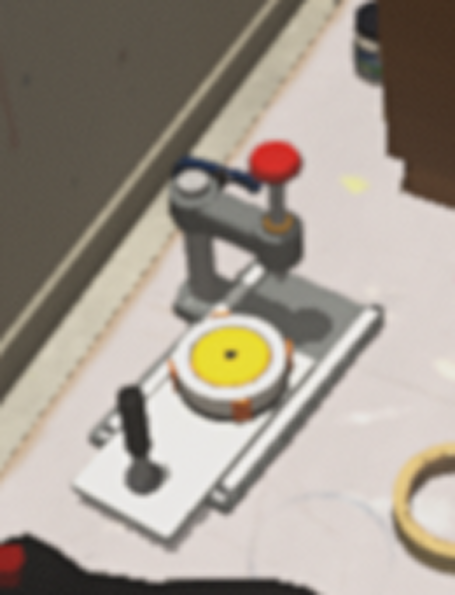

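View pics/topcrop.png

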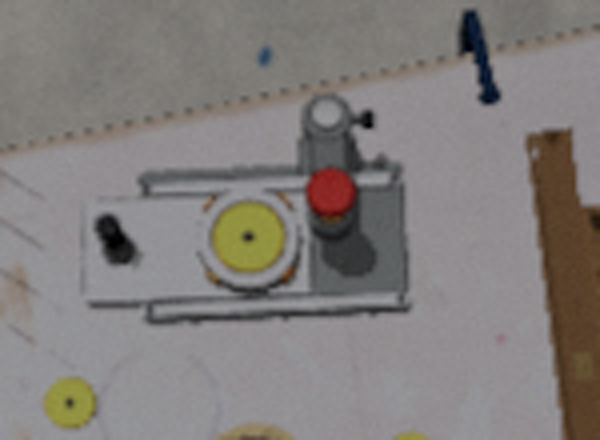

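```bash
cat >> h.py <<'E'
def meas(f,name,dbg=True):
    im=f['image'];h=cv2.cvtColor(im,cv2.COLOR_RGB2HSV).astype(int);H,S,V=h[...,0],h[...,1],h[...,2]
    P=cloud(f);near=(np.abs(P[...,0]-.49)<.15)&(np.abs(P[...,1]-.27)<.2)
    out={}
    red=((H<8)|(H>172))&(S>130)&(V>70)&near
    yel=(H>20)&(H<36)&(S>110)&(V>80)&near
    for k,m,z in(('knob',red,.196),('cover',yel,.053)):
        b=max(blobs(m),key=lambda b:b[1][4],default=None)
        if b is None: continue
        cs=max(cv2.findContours(b[2].astype(np.uint8),cv2.RETR_EXTERNAL,cv2.CHAIN_APPROX_NONE)[0],key=len)
        hull=cv2.convexHull(cs);e=cv2.fitEllipse(hull) if len(hull)>5 else None
        fill=np.zeros(m.shape,np.uint8);cv2.drawContours(fill,[hull],-1,1,-1)
        v,u=np.nonzero(fill);c=(u.mean(),v.mean())
        out[k]=ray(f,*c,z);med=np.nanmedian(P[b[2]],0)
        if dbg: print(name,k,np.round(c,1),'area',len(u),'ell',np.round(e[1],1),'ray',out[k].round(4),'depth',med.round(4))
    blk=(V<70)&near&(P[...,2]>.06)&(P[...,2]<.13)
    bs=[b for b in blobs(blk,15)]
    for b in bs:
        if dbg: print(name,'blk',b[0].round(1),b[1],'med',np.nanmedian(P[b[2]],0).round(3))
    return out
E
python3 - <<'E'
from h import *
for n in("scene","top"):
    f=dict(np.load(f'pics/{n}0.npz'));o=meas(f,n)
    P=cloud(f)
    # handle columns: points z in .07-.12 left of pot
    m=(P[...,2]>.07)&(P[...,2]<.125)&(P[...,0]>.4)&(P[...,0]<.6)&(P[...,1]>.33)&(P[...,1]<.45)
    for c,s,l in blobs(m): 
        q=P[l];print('handle',c.round(1),s,np.median(q,0).round(4),q.min(0).round(3),q.max(0).round(3))
    print('slide',o['knob']-o['cover'])
    # dark dot in cover
    g=f['image'].sum(2)
    u,v=(245,252) if n=='scene' else (262,209)
    w=g[v-5:v+6,u-6:u+7].astype(float);ww=np.clip(350-w,0,None);vv,uu=np.mgrid[v-5:v+6,u-6:u+7]
    c=((ww*uu).sum()/ww.sum(),(ww*vv).sum()/ww.sum());print('dot',c,ray(f,*c,.053).round(4))
E
```

```text
scene knob [258.1 195.9] area 128 ell [11.  14.1] ray [0.4968 0.211  0.196 ] depth [0.4955 0.2135 0.1982]
scene cover [245.5 251.5] area 297 ell [16.6 22.1] ray [0.4908 0.2784 0.053 ] depth [0.492  0.277  0.0518]
scene blk [240.6 215.3] [229 209  28  16  84] med [0.554 0.228 0.115]
scene blk [263.2 221.6] [261 218   5   8  18] med [0.482 0.212 0.116]
scene blk [217.9 270. ] [214 261   8  20 108] med [0.476 0.391 0.101]
handle [217.6 268.7] [213 260  10  19 144] [0.4764 0.3905 0.1036] [0.471 0.378 0.071] [0.49  0.396 0.122]
slide [ 0.00599631 -0.06733485  0.143     ]
dot (np.float64(245.44117647058823), np.float64(250.75735294117646)) [0.4924 0.2765 0.053 ]
top knob [282.3 197.6] area 119 ell [11.3 11.9] ray [0.4994 0.2086 0.196 ] depth [0.4981 0.2089 0.2011]
top cover [261.8 209. ] area 249 ell [17.  17.6] ray [0.492  0.2779 0.053 ] depth [0.492 0.278 0.055]
top blk [227.1 207.8] [224 204   7   9  45] med [0.477 0.385 0.114]
top blk [282.4 207.8] [278 206  10   4  22] med [0.485 0.206 0.12 ]
handle [226.9 207.2] [223 203   8   9  47] [0.4783 0.3859 0.1149] [0.472 0.379 0.076] [0.491 0.399 0.124]
slide [ 0.00734589 -0.06926533  0.143     ]
dot (np.float64(261.7565028901734), np.float64(208.85982658959537)) [0.4924 0.278  0.053 ]
```

```bash
python3 - <<'E'
from plant import robot
import numpy as np
pi=np.pi
q=[]
for p in([.168,-.654,.45],[.48,-.42,.46],[.62,.1,.46],[.481,.387,.3],[.481,.387,.085],[.4877,.319,.085],[.498,.21,.23],[.498,.21,.15]):
    for y in(-1.473,1.669):
        s=robot.inverse_kinematics(p,[pi,0,y]);print(p,y,None if s is None else np.round(s,2))
E
```

```text
[0.168, -0.654, 0.45] -1.473 [ 1.26  0.38 -0.    1.2   0.    1.56 -0.22]
[0.168, -0.654, 0.45] 1.669 [ 1.89  0.61 -1.18  1.16  0.56  1.7   2.53]
[0.48, -0.42, 0.46] -1.473 [ 0.74  0.32 -0.12  1.28  0.04  1.55 -0.85]
[0.48, -0.42, 0.46] 1.669 [ 1.14  0.39 -0.73  1.25  0.26  1.59  2.12]
[0.62, 0.1, 0.46] -1.473 [ 0.41  0.45 -1.    1.27  0.37  1.62 -2.  ]
[0.62, 0.1, 0.46] 1.669 [ 0.46  0.48 -1.11  1.26  0.43  1.64  1.1 ]
[0.481, 0.387, 0.3] -1.473 [-0.85  0.33  0.14  1.61 -0.05  1.2  -2.17]
[0.481, 0.387, 0.3] 1.669 [-0.    0.56 -1.12  1.56  0.51  1.34  0.49]
[0.481, 0.387, 0.085] -1.473 [-0.28  0.64 -0.65  1.79  0.49  0.88 -2.63]
[0.481, 0.387, 0.085] 1.669 [ 0.01  0.9  -1.18  1.77  0.92  1.15  0.19]
[0.4877, 0.319, 0.085] -1.473 [-0.76  0.5   0.14  1.91 -0.1   0.74 -2.03]
[0.4877, 0.319, 0.085] 1.669 [-0.08  0.64 -0.78  1.87  0.57  0.88  0.52]
[0.498, 0.21, 0.23] -1.473 [ 0.35  0.48 -1.1   1.83  0.47  1.13 -2.38]
[0.498, 0.21, 0.23] 1.669 [ 0.38  0.5  -1.15  1.82  0.5   1.15  0.73]
[0.498, 0.21, 0.15] -1.473 [ 0.24  0.53 -0.95  1.91  0.52  0.97 -2.43]
[0.498, 0.21, 0.15] 1.669 [ 0.3   0.58 -1.05  1.91  0.59  1.01  0.65]
```

```bash
python3 - <<'E'
from plant import robot
from h import *
f=dict(np.load('pics/top0.npz'));P=cloud(f)
for r in range(90,185,10): print(r,[tuple(P[r,u].round(2).tolist()) for u in(230,300,330)])
pi=np.pi
robot.move_straight([.145,-.54,.48],vel=.25,attitude=[pi,0,-1.319])
s=robot.sense();print(s['t'],np.round(s['joint_pos'],3),np.round(s['tcp_pos'],3),s['wrist_force'])
E
```

```text
90 [(1.1, 0.47, -0.38), (1.18, 0.17, -0.5), (1.21, 0.03, -0.56)]
100 [(1.1, 0.48, -0.46), (1.19, 0.17, -0.63), (1.21, 0.02, -0.68)]
110 [(1.09, 0.49, -0.57), (1.17, 0.17, -0.72), (1.2, 0.02, -0.77)]
120 [(1.08, 0.5, -0.67), (1.14, 0.16, -0.76), (1.14, 0.01, -0.76)]
130 [(1.06, 0.51, -0.76), (1.09, 0.16, -0.77), (1.09, 0.01, -0.77)]
140 [(1.02, 0.51, -0.77), (1.03, 0.16, -0.76), (1.04, 0.01, -0.76)]
150 [(0.96, 0.5, -0.76), (0.97, 0.16, -0.75), (0.99, 0.01, -0.76)]
160 [(0.91, 0.5, -0.76), (0.93, 0.15, -0.76), (0.69, 0.06, 0.0)]
170 [(0.85, 0.49, -0.74), (0.65, 0.16, 0.01), (0.65, 0.05, 0.01)]
180 [(0.8, 0.49, -0.75), (0.61, 0.16, -0.01), (0.62, 0.05, -0.0)]
1.3083 [ 1.279  0.168 -0.055  1.426  0.009  1.551 -0.095] [ 0.145 -0.54   0.478] [-0.03809586 -0.42437899 -0.37296055]
```

```bash
python3 - <<'E'
from plant import robot
import numpy as np
pi=np.pi
q=list(robot.sense()['joint_pos']);q[0]=-.68;q[2]=0;q[6]=.95
robot.move_joints(q)
s=robot.sense();print(s['t'],np.round(s['tcp_pos'],3),np.round(s['tcp_rot'],3))
robot.goto([.481,.387,.22],[pi,0,1.669])
s=robot.sense();print(s['t'],np.round(s['joint_pos'],3),np.round(s['tcp_pos'],4),np.round(s['tcp_rot'],3))
for p in([.481,.387,.085],[.4877,.319,.085],[.498,.21,.15],[.498,.21,.23]):
    print(np.round(robot.inverse_kinematics(p,[pi,0,1.669]),2))
import cv2
for n in("scene","top"):
    f=robot.grab_frame(n);i=f['image'][:,:,::-1]
    i=i[130:350,160:400] if n=='scene' else i[140:260,190:350]
    cv2.imwrite(f'pics/{n}1.png',cv2.resize(i,None,fx=2.5,fy=2.5,interpolation=cv2.INTER_CUBIC))
E
```

```text
4.5 [0.463 0.315 0.478] [3.138 0.009 1.628]
5.5417 [-0.719  0.393 -0.035  1.7    0.016  1.046  0.909] [0.4821 0.3873 0.2216] [ 3.139e+00 -2.000e-03  1.668e+00]
[-0.72  0.55 -0.04  1.81  0.03  0.78  0.9 ]
[-0.63  0.5  -0.02  1.9   0.02  0.74  1.  ]
[-0.48  0.35  0.    1.95 -0.    0.84  1.19]
[-0.49  0.26  0.01  1.87 -0.    1.01  1.2 ]
```

View pics/scene1.png

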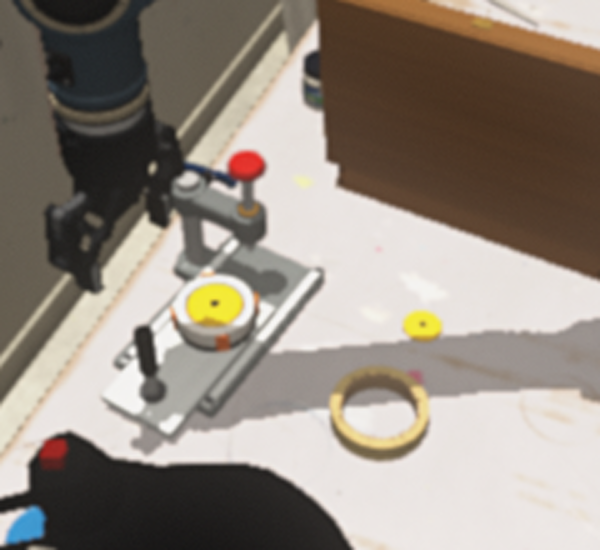

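View pics/top1.png

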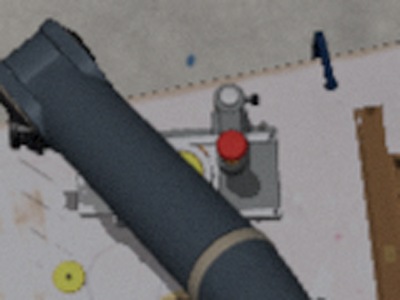

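The gripper is over the handle with the jaws along the slide, and the line down is clear. I'll descend, grip and slide.

```bash
python3 - <<'E'
from plant import robot
import numpy as np
pi=np.pi
c=robot.move_straight([.4812,.3874,.085],vel=.12,attitude=[pi,0,1.669],contact_N=8)
s=robot.sense();print(c,s['t'],np.round(s['tcp_pos'],4),np.round(s['wrist_force'],1))
if not c:
    robot.grip(0.0,60)
    s=robot.sense();p0=np.array(s['tcp_pos']);print(s['t'],s['opening'],p0.round(4),np.round(s['wrist_force'],1))
    d=np.array([.098,-.995,0]);d/=np.linalg.norm(d)
    robot.move_straight(list(np.array([.4812,.3874,.085])+d*.06),vel=.06)
    s=robot.sense();print(s['t'],s['opening'],((s['tcp_pos']-p0)@d).round(4),np.round(s['tcp_pos'],4),np.round(s['wrist_force'],1))
    import cv2
    for n in("scene","top"):
        f=robot.grab_frame(n);np.savez(f'pics/{n}2.npz',**f);i=f['image'][:,:,::-1]
        i=i[130:350,160:400] if n=='scene' else i[140:260,190:350]
        cv2.imwrite(f'pics/{n}2.png',cv2.resize(i,None,fx=2.5,fy=2.5,interpolation=cv2.INTER_CUBIC))
from h import *
for n in("scene","top"): print(meas(dict(np.load(f'pics/{n}2.npz')),n))
E
```

```text
False 6.9167 [0.4817 0.3878 0.0859] [ 0.4 -0.1 -0.2]
7.5333 0.2185525139251624 [0.4814 0.3865 0.0853] [-2.1 -3.8  4.3]
8.6833 0.21345276168347255 0.0588 [0.4872 0.3281 0.0853] [-1.   2.4  4.7]
scene knob [258.1 195.9] area 128 ell [11.1 13.9] ray [0.4968 0.211  0.196 ] depth [0.4952 0.2127 0.1981]
scene cover [257.2 238.4] area 278 ell [15.7 21.6] ray [0.4962 0.2236 0.053 ] depth [0.4973 0.2235 0.0515]
scene blk [231.7 252.8] [222 241  18  24 182] med [0.479 0.335 0.114]
{'knob': array([0.49676577, 0.21103053, 0.196     ]), 'cover': array([0.49619476, 0.22364099, 0.053     ])}
top knob [282.4 197.6] area 120 ell [11.7 11.9] ray [0.4993 0.2085 0.196 ] depth [0.4983 0.2087 0.2   ]
top cover [217.4 249.8] area 102 ell [10.4 12. ] ray [0.3487 0.4139 0.053 ] depth [0.3548 0.42   0.0079]
{'knob': array([0.49930569, 0.20847993, 0.196     ]), 'cover': array([0.34865721, 0.41393062, 0.053     ])}
```

View pics/scene2.png

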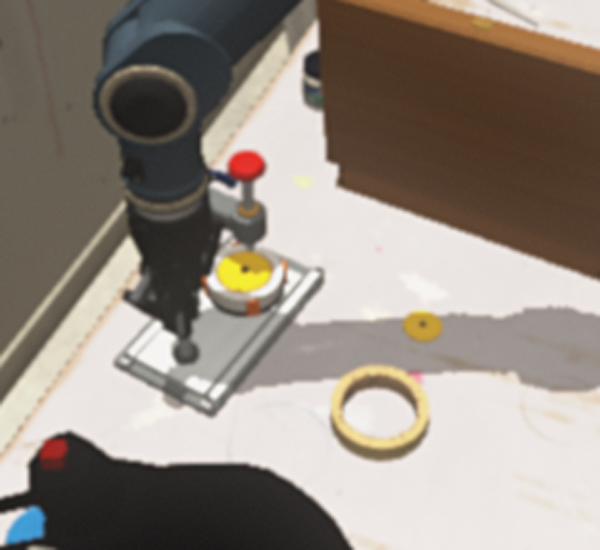

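View pics/top2.png

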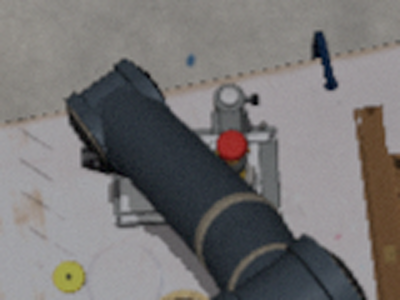

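```bash
python3 - <<'E'
from h import *
f=dict(np.load('pics/scene2.npz'));i=f['image'][:,:,::-1]
cv2.imwrite('pics/z2.png',cv2.resize(i[185:265,220:300],None,fx=7,fy=7,interpolation=cv2.INTER_CUBIC))
def proj(X):
    c=f['R']@np.array(X)+f['t'];return (f['fx']*c[0]/c[2]+f['cx'],f['fy']*c[1]/c[2]+f['cy'])
print(proj([.498,.21,.2]),proj([.498,.21,.075]))
for r in range(218,243): print(r,f['image'][r,250:270].sum(1))
E
```

```text
(np.float64(257.8754931647963), np.float64(194.26132528689595)) (np.float64(259.6160782308291), np.float64(229.5205856373011))
218 [219 226 224 244 295 347 382 390 393 373 317 282 258 237 218 239 431 642
 696 692]
219 [196 207 210 208 224 259 282 308 332 322 281 250 229 219 204 220 421 635
 696 692]
220 [207 208 204 202 211 217 222 233 253 247 235 223 216 214 199 216 409 633
 696 692]
221 [341 296 238 208 204 213 218 220 224 221 220 223 218 212 202 218 409 635
 696 692]
222 [553 495 376 260 211 212 217 220 222 223 222 222 217 215 201 229 423 632
 693 691]
223 [679 630 502 327 219 211 216 224 219 222 223 220 214 210 207 275 473 645
 693 690]
224 [683 614 506 367 254 214 211 219 219 220 219 217 215 208 249 384 564 672
 694 692]
225 [606 526 503 470 343 239 213 215 219 221 213 214 221 262 367 529 648 690
 692 692]
226 [505 476 542 555 428 289 247 233 224 220 218 234 318 431 548 644 692 695
 691 691]
227 [471 517 535 508 434 380 360 325 277 245 245 316 473 602 652 687 696 695
 691 691]
228 [523 578 544 494 492 496 485 445 361 297 290 390 549 637 644 658 674 682
 688 692]
229 [540 559 544
[... 501 characters left out ...]
516]
235 [528 529 525 509 484 446 406 378 378 387 395 395 398 399 396 395 387 381
 417 489]
236 [529 532 532 534 530 505 413 324 312 352 385 394 392 394 392 394 387 380
 394 470]
237 [530 533 532 532 537 518 389 244 235 315 373 392 391 393 399 401 401 385
 393 490]
238 [531 532 531 532 534 519 416 303 302 388 433 415 403 418 445 459 459 431
 446 574]
239 [531 533 531 532 532 526 494 454 462 503 511 484 464 479 512 525 518 496
 533 659]
240 [530 530 533 532 533 533 530 527 529 536 535 528 522 529 533 534 527 520
 588 703]
241 [529 532 533 532 534 535 532 536 536 535 535 535 536 536 536 531 525 548
 644 722]
242 [524 530 532 533 533 534 533 535 534 534 534 534 534 531 529 523 532 603
 700 733]
```

View pics/z2.png

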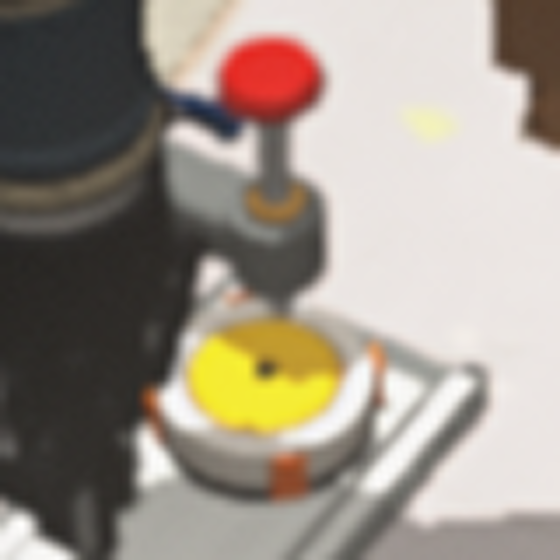

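```bash
cat >> h.py <<'E'
def dot(f,u,v,r=4,z=.053):
    V=f['image'].max(2).astype(float)[v-r:v+r+1,u-r:u+r+1];w=np.clip(130-V,0,None)
    vv,uu=np.mgrid[v-r:v+r+1,u-r:u+r+1]
    if w.sum()==0:return None
    c=((w*uu).sum()/w.sum(),(w*vv).sum()/w.sum());return c,ray(f,*c,z)
E
python3 - <<'E'
from h import *
f=dict(np.load('pics/scene2.npz'));print(dot(f,257,237,3))
f=dict(np.load('pics/scene0.npz'));print(dot(f,245,251,3))
for v in(229,229.5,230,230.5):print(ray(f,259.7,v,.075))
E
```

```text
((np.float64(257.54), np.float64(237.0)), array([0.49871766, 0.2191768 , 0.053     ]))
((np.float64(245.37735849056602), np.float64(251.0)), array([0.49200895, 0.2772278 , 0.053     ]))
[0.49906022 0.20835491 0.075     ]
[0.49786978 0.20980369 0.075     ]
[0.4966823  0.21124887 0.075     ]
[0.49549776 0.21269046 0.075     ]
```

```bash
python3 - <<'E'
from plant import robot
from h import *
d=np.array([.098,-.995,0]);d/=np.linalg.norm(d)
p0=np.array(robot.sense()['tcp_pos'])
tgt=np.array([.4812,.3874,.085])+d*.06 + d*.0098   # commanded frame; lag offsets equal
robot.move_straight(list(tgt),vel=.03);robot.sleep(.3)
s=robot.sense();print(s['t'],((s['tcp_pos']-p0)@d).round(4),np.round(s['tcp_pos'],4),np.round(s['wrist_force'],1))
f=robot.grab_frame("scene");np.savez('pics/scene3.npz',**f);i=f['image'][:,:,::-1]
cv2.imwrite('pics/z3.png',cv2.resize(i[185:265,220:300],None,fx=7,fy=7,interpolation=cv2.INTER_CUBIC))
def proj(X):
    c=f['R']@np.array(X)+f['t'];return np.round((f['fx']*c[0]/c[2]+f['cx'],f['fy']*c[1]/c[2]+f['cy']),1)
print('dot expected px',proj([.498,.209,.053]),proj([.4988,.2085,.053]),'measured',dot(f,260,235,3))
print(s['tcp_pos'][:2]+.11*d[:2])
E
```

```text
9.5583 0.0104 [0.4882 0.3177 0.0853] [-1.3  2.6  6.3]
dot expected px [260.1 234.9] [260.  234.7] measured ((np.float64(259.46086956521737), np.float64(235.10434782608695)), array([0.4990682 , 0.21055842, 0.053     ]))
[0.49898141 0.20818535]
```

View pics/z3.png

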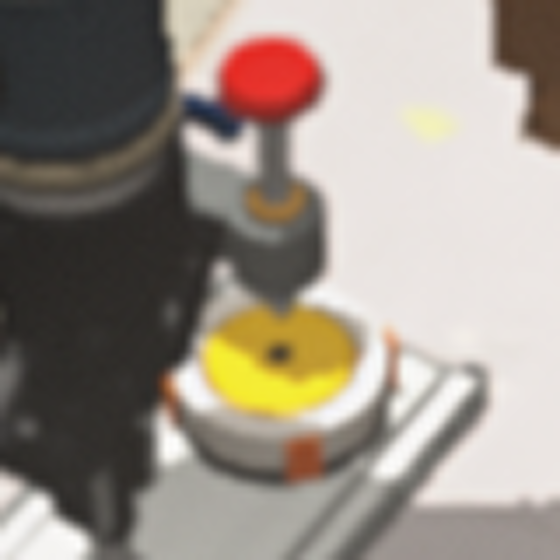

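```bash
python3 - <<'E'
from plant import robot
from h import *
d=np.array([.098,-.995,0]);d/=np.linalg.norm(d)
tgt=np.array([.4812,.3874,.085])+d*.0708
robot.move_straight(list(tgt),vel=.03);robot.sleep(.2)
s=robot.sense();print(s['t'],np.round(s['tcp_pos'],4))
robot.grip(1.0)
pi=np.pi
robot.move_straight([*tgt[:2],.24],vel=.2)
# retreat towards robot and left so that the top view is free
robot.goto([.33,.42,.40],[pi,0,1.669])
s=robot.sense();print(s['t'],np.round(s['tcp_pos'],4))
for n in("scene","top"):
    f=robot.grab_frame(n);np.savez(f'pics/{n}4.npz',**f);i=f['image'][:,:,::-1]
    i=i[180:280,210:310] if n=='scene' else i[160:260,200:310]
    cv2.imwrite(f'pics/{n}4.png',cv2.resize(i,None,fx=6,fy=6,interpolation=cv2.INTER_CUBIC)[:600,:800])
    meas(f,n)
E
```

```text
10.0583 [0.4882 0.317  0.0853]
12.6167 [0.3312 0.4187 0.3983]
scene knob [257.9 195.9] area 126 ell [11.2 14.2] ray [0.4969 0.2113 0.196 ] depth [0.495  0.2147 0.198 ]
scene cover [259.3 235.8] area 264 ell [15.  21.2] ray [0.4976 0.2129 0.053 ] depth [0.4974 0.2124 0.0515]
scene blk [234.6 251.7] [232 242   6  20  89] med [0.482 0.324 0.101]
top knob [282.3 197.6] area 119 ell [11.5 12.1] ray [0.4994 0.2086 0.196 ] depth [0.4979 0.2089 0.2009]
top cover [281.9 208.8] area 222 ell [16.5 17.5] ray [0.4961 0.2114 0.053 ] depth [0.4887 0.2132 0.0543]
top blk [248.1 206.9] [245 203   7   9  40] med [0.485 0.318 0.117]
top blk [282.8 207.9] [278 206  10   4  19] med [0.484 0.206 0.117]
```

View pics/scene4.png

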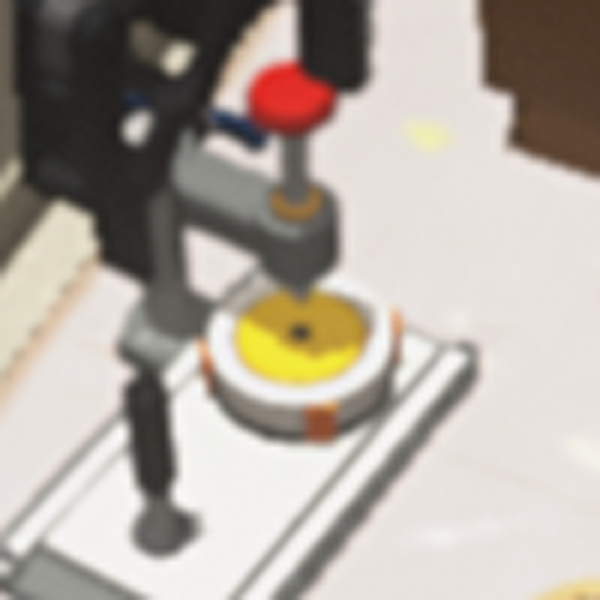

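View pics/top4.png

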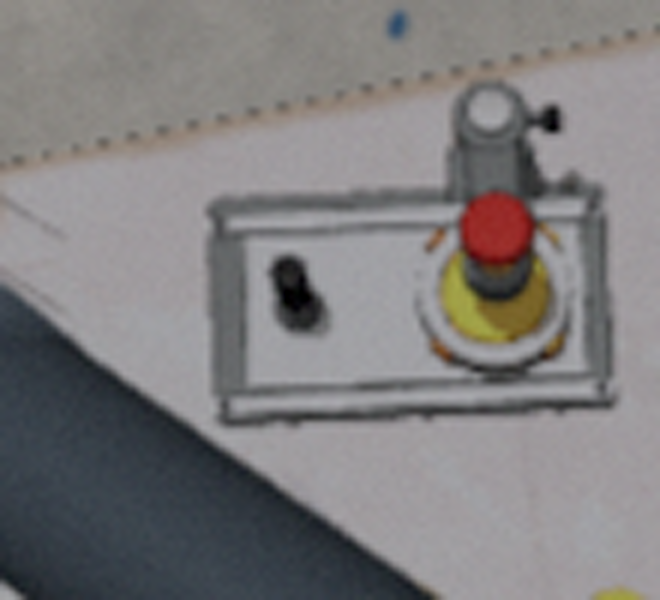

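```bash
python3 - <<'E'
from h import *
def yel(f):
    h=cv2.cvtColor(f['image'],cv2.COLOR_RGB2HSV).astype(int);return (h[...,0]>20)&(h[...,0]<36)&(h[...,1]>100)&(h[...,2]>50)
for k in(0,4):
    f=dict(np.load(f'pics/top{k}.npz'));m=yel(f);im=f['image'].astype(float)
    B=im[...,2]/(im[...,0]+1) # yellow -> low blue ratio
    for r in range(205,217):
        row=B[r,240:310];c=np.nonzero(row<.6)[0]
        if len(c)<3: continue
        a,b=c[0],c[-1]
        ea=240+a-(.6-row[a])/(row[a-1]-row[a]);eb=240+b+(.6-row[b])/(row[b+1]-row[b])
        print(k,r,round(ea,2),round(eb,2),'mid',round((ea+eb)/2,2),'w',round(eb-ea,2),ray(f,(ea+eb)/2,r,.053)[:2].round(4))
    g=f['image']
fs=dict(np.load('pics/scene4.npz'));print(dot(fs,259,235,3),fs['image'][226:233,254:267].sum(2))
t0=dict(np.load('pics/top0.npz'));t4=dict(np.load('pics/top4.npz'))
# handle template shift
A=cv2.resize(t0['image'][198:222,218:240],None,fx=8,fy=8,interpolation=cv2.INTER_CUBIC)
Bm=cv2.resize(t4['image'][192:228,232:268],None,fx=8,fy=8,interpolation=cv2.INTER_CUBIC)
r=cv2.matchTemplate(Bm,A,cv2.TM_CCOEFF_NORMED);_,v,_,loc=cv2.minMaxLoc(r);du=232+loc[0]/8-218;dv=192+loc[1]/8-198
print(v,du,dv, (ray(t0,227.1+du,207.8+dv,.11)-ray(t0,227.1,207.8,.11)).round(4))
E
```

```text
0 205 253.79 284.1 mid 268.94 w 30.3 [0.5067 0.255 ]
0 206 253.52 270.34 mid 261.93 w 16.81 [0.5021 0.278 ]
0 207 252.99 270.36 mid 261.68 w 17.37 [0.4987 0.2786]
0 208 252.79 270.52 mid 261.66 w 17.73 [0.4953 0.2785]
0 209 252.72 270.55 mid 261.64 w 17.83 [0.4919 0.2783]
0 210 252.84 270.42 mid 261.63 w 17.58 [0.4885 0.2781]
0 211 253.08 270.36 mid 261.72 w 17.28 [0.4851 0.2776]
0 212 253.5 270.3 mid 261.9 w 16.8 [0.4818 0.2768]
0 213 253.94 269.6 mid 261.77 w 15.66 [0.4784 0.277 ]
0 214 254.49 268.83 mid 261.66 w 14.34 [0.475  0.2772]
0 215 255.08 268.24 mid 261.66 w 13.15 [0.4716 0.277 ]
0 216 256.3 266.91 mid 261.61 w 10.62 [0.4683 0.277 ]
4 205 273.7 290.48 mid 282.09 w 16.77 [0.5089 0.2115]
4 206 273.55 290.59 mid 282.07 w 17.04 [0.5055 0.2114]
4 207 273.44 290.77 mid 282.1 w 17.34 [0.5022 0.2111]
4 208 247.73 291.1 mid 269.42 w 43.37 [0.4966 0.2528]
4 209 249.55 291.02 mid 270.28 w 41.47 [0.4934 0.2498]
4 210 247.18 290.71 mid 268.94 w 43.53 [0.4898 0.254 ]
4 211 273.84 290.53 mid 282.19 w 16.69 [0.4886 0.2101]
4 212 274.45 290.24 mid 282.34 w 15.79 [0.4853 0.2094]
4 213 274.72 289.56 mid 282.14 w 14.85 [0.4819 0.2099]
4 214 275.43 289.07 mid 282.25 w 13.63 [0.4785 0.2093]
4 215 276.59 287.56 mid 282.08 w 10.97 [0.4751 0.2097]
4 216 278.59 293.34 mid 285.96 w 14.75 [0.4724 0.1967]
((np.float64(259.62931034482756), np.float64(234.94827586206895)), array([0.49907491, 0.20982829, 0.053     ])) [[447 349 275 239 228 227 226 240 318 452 589 694 718]
 [505 446 359 296 265 245 250 289 417 570 664 710 715]
 [486 460 401 351 315 293 287 324 415 517 570 599 625]
 [433 418 400 382 357 329 320 341 386 416 431 449 467]
 [396 392 390 391 381 358 348 365 388 391 391 387 387]
 [390 390 392 394 390 384 383 388 394 393 392 393 387]
 [389 391 390 392 396 391 393 394 397 399 394 397 395]]
0.8915194272994995 20.75 -0.875 [ 0.0063 -0.0662  0.    ]
```

Both views put the dot about 2 mm short of the ram axis: scene dot (259.6,235.0), top cover middle column 282.15. That is within tolerance, and there is plenty of time, so I'll regrip and nudge it 2 mm.

```bash
python3 - <<'E'
from plant import robot
from h import *
pi=np.pi
d=np.array([.098,-.995,0]);d/=np.linalg.norm(d)
h0=np.array([.4812,.3874,.085])
a=h0+d*.0708
robot.goto([a[0],a[1],.2],[pi,0,1.669])
c=robot.move_straight(list(a),vel=.15,contact_N=8);print(c)
robot.grip(0.0,60)
p=robot.sense()['tcp_pos']
robot.move_straight(list(h0+d*.0732),vel=.03);robot.sleep(.2)
s=robot.sense();print(s['t'],s['opening'],np.round(p,4),np.round(s['tcp_pos'],4))
robot.grip(1.0)
robot.move_straight([a[0],a[1],.24],vel=.2)
robot.goto([.33,.42,.40],[pi,0,1.669])
s=robot.sense();print(s['t'],np.round(s['tcp_pos'],4))
for n in("scene","top"):
    f=robot.grab_frame(n);np.savez(f'pics/{n}5.npz',**f);i=f['image'][:,:,::-1]
    i=i[180:280,210:310] if n=='scene' else i[160:260,200:310]
    cv2.imwrite(f'pics/{n}5.png',cv2.resize(i,None,fx=6,fy=6,interpolation=cv2.INTER_CUBIC)[:600,:800])
    meas(f,n)
    if n=='scene': print(dot(f,260,235,3))
    else:
        im=f['image'].astype(float);B=im[...,2]/(im[...,0]+1)
        for r in(205,206,207,211,212,213):
            row=B[r,265:310];c=np.nonzero(row<.6)[0];a_,b=c[0],c[-1]
            ea=265+a_-(.6-row[a_])/(row[a_-1]-row[a_]);eb=265+b+(.6-row[b])/(row[b+1]-row[b]);print(r,(ea+eb)/2,eb-ea)
E
```

```text
False
15.7667 0.21853772698287063 [0.4883 0.317  0.0854] [0.4884 0.3156 0.0854]
18.325 [0.3311 0.4187 0.3984]
scene knob [257.9 195.9] area 126 ell [11.2 14. ] ray [0.4969 0.2113 0.196 ] depth [0.4941 0.215  0.198 ]
scene cover [259.7 235.4] area 267 ell [15.4 20.8] ray [0.4977 0.211  0.053 ] depth [0.498  0.2106 0.0518]
scene blk [234.9 250.8] [232 242   7  20  94] med [0.483 0.323 0.103]
((np.float64(259.9307692307692), np.float64(234.66923076923078)), array([0.49908628, 0.20852098, 0.053     ]))
top knob [282.3 197.6] area 119 ell [11.5 12.1] ray [0.4994 0.2086 0.196 ] depth [0.4982 0.2089 0.2008]
top cover [282.5 208.9] area 212 ell [16.2 17.3] ray [0.4957 0.2095 0.053 ] depth [0.4881 0.2085 0.0553]
top blk [248.6 206.9] [246 203   6   9  41] med [0.484 0.318 0.116]
top blk [283.8 207.3] [278 203  11   7  23] med [0.485 0.203 0.121]
205 282.51848946542725 17.019861316276945
206 282.57475041565147 17.547353953439426
207 282.5235146061359 17.6963909143995
211 282.6356533102189 16.265948281522924
212 282.5639789231037 15.680719550573542
213 282.57065623732154 14.397954541063768
```

View pics/scene5.png

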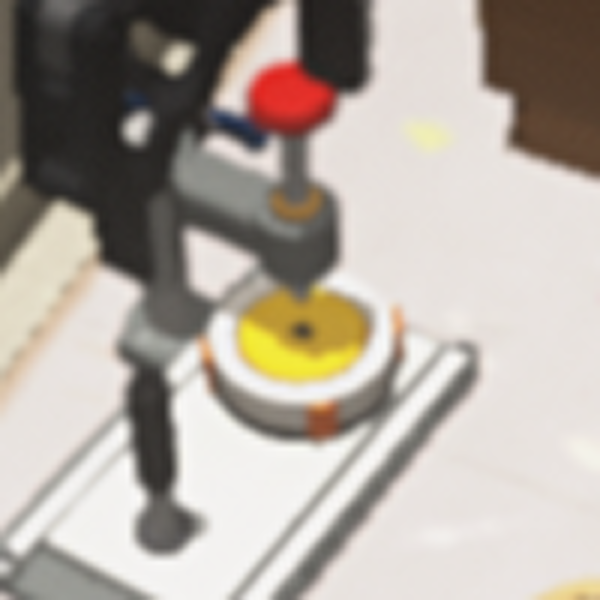

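The dot now sits under the ram: scene dot (259.9,234.7), y 0.2085, and the top view gives cover y of about 0.209 against 0.2086 for the ram. Next I'll press the knob with the shut fingers.

```bash
python3 - <<'E'
from plant import robot
from h import *
pi=np.pi
robot.grip(0.0,60)
K=[.499,.208]
robot.goto([*K,.27],[pi,0,1.669])
w0=robot.sense()['wrist_force'];print(np.round(w0,1))
robot.move_straight([*K,.225],vel=.1)
def st(tag):
    s=robot.sense();print(tag,round(s['t'],2),np.round(s['tcp_pos'],4),np.round(s['wrist_force']-w0,1))
st('above')
c=robot.move_straight([*K,.195],vel=.03,contact_N=25);st(c)   # knob ~16mm down if tips at tcp-.011
E
```

```text
[-0.3  0.1 -0.2]
above 20.94 [0.4992 0.2086 0.2254] [ 0.8 -0.4 -0. ]
False 22.09 [0.4991 0.208  0.1952] [ 0.1 -0.6  2.2]
```

```bash
python3 - <<'E'
from plant import robot
from h import *
K=[.499,.208]
def st(tag):
    s=robot.sense();print(tag,round(s['t'],2),np.round(s['tcp_pos'],4),np.round(s['wrist_force'],1))
f=robot.grab_frame("scene");i=f['image'][:,:,::-1]
cv2.imwrite('pics/z6.png',cv2.resize(i[160:280,200:320],None,fx=5,fy=5,interpolation=cv2.INTER_CUBIC))
for z in np.arange(.192,.164,-.003):
    c=robot.move_straight([*K,z],vel=.03,contact_N=28);st((c,round(z,3)))
    F=robot.sense()['wrist_force'][2]
    if c or F>24 or (z<.178 and F>18): break
E
```

```text
(False, np.float64(0.192)) 22.39 [0.4991 0.2081 0.192 ] [-0.2 -0.2  2.5]
(False, np.float64(0.189)) 22.64 [0.4991 0.2081 0.1889] [-0.4 -0.5  3.5]
(False, np.float64(0.186)) 22.89 [0.4992 0.2081 0.1867] [-0.8 -0.5  8.2]
(False, np.float64(0.183)) 23.14 [0.4992 0.2081 0.1833] [0.3 0.5 4.6]
(False, np.float64(0.18)) 23.39 [0.4992 0.2081 0.1801] [1.1 0.2 4.1]
(False, np.float64(0.177)) 23.64 [0.4992 0.2081 0.1769] [1.3 1.4 3. ]
(False, np.float64(0.174)) 23.89 [0.4993 0.2081 0.1758] [-2.7 -1.3 15.1]
(False, np.float64(0.171)) 24.14 [0.4994 0.2081 0.1754] [-9.4 -4.  32. ]
```

View pics/z6.png

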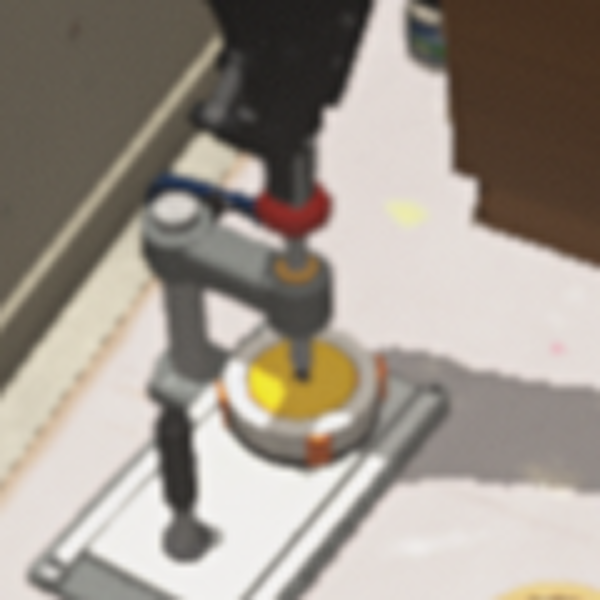

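The force dropped at the snap and then met a hard stop at TCP 0.1755. That puts the ram tip at about 40 mm, so the cover is home. The hold is 32 N, so I'll ease it a little and verify.

```bash
python3 - <<'E'
from plant import robot
from h import *
K=[.499,.208]
robot.move_straight([*K,.1730],vel=.01);robot.sleep(.6)
for _ in range(3):
    s=robot.sense();print(round(s['t'],2),np.round(s['tcp_pos'],4),np.round(s['wrist_force'],1));robot.sleep(.3)
f=robot.grab_frame("scene");i=f['image'][:,:,::-1]
cv2.imwrite('pics/z7.png',cv2.resize(i[160:280,200:320],None,fx=5,fy=5,interpolation=cv2.INTER_CUBIC))
P=cloud(f);h=cv2.cvtColor(f['image'],cv2.COLOR_RGB2HSV).astype(int)
m=(h[...,0]>20)&(h[...,0]<36)&(h[...,1]>130)&(abs(P[...,0]-.498)<.04)&(abs(P[...,1]-.21)<.04)
q=P[m];A=np.c_[q[:,:2]-[.498,.21],np.ones(len(q))];print(len(q),np.median(q,0).round(4),np.linalg.lstsq(A,q[:,2],rcond=None)[0].round(3))
E
```

```text
25.09 [0.4993 0.2081 0.1757] [-3.5 -2.8 20.2]
25.39 [0.4993 0.2081 0.1757] [-4.2 -2.1 20.1]
25.69 [0.4993 0.2081 0.1757] [-4.7 -2.3 19.9]
147 [0.5001 0.2078 0.0389] [-0.013  0.011  0.039]
```

View pics/z7.png

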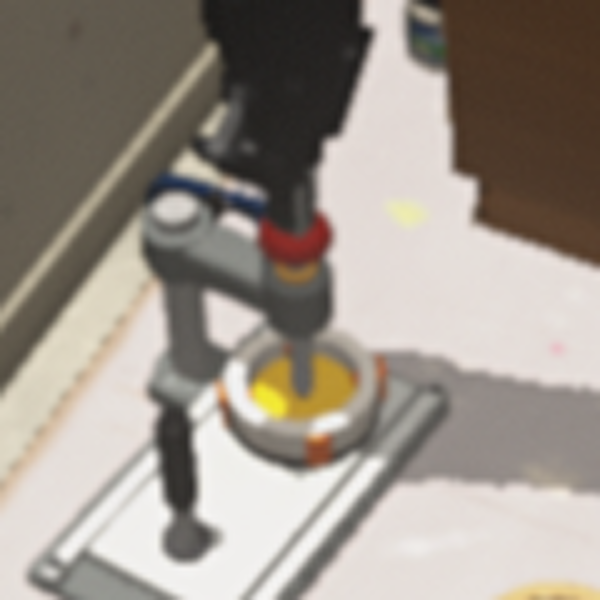

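The cover is level (slopes of about 0.01), its top is at 39 mm, and the ram covers the dot. The hold is a steady 20 N.

```bash
python3 -c "
from plant import robot
robot.close_job();print(robot.sense()['t'])"
```

```text
the job is handed in; nothing more can be done
the job is handed in; nothing more can be done
```

The cover is snapped home and the job is handed in, with the arm still holding the knob down. The last reading before hand-in was at about 26 s of the 48 s allowed.

- **Sliding the shuttle:** I gripped the black handle and slid the shuttle about 71 mm to the right. The first stop was about 2 mm short, so I regripped and nudged it. After that the dot was within about 1 mm of the ram axis in both camera views.
- **Pressing:** I pushed the knob down with the shut fingers. The force rose to about 8 N in my 3 mm steps, dropped at the snap, then met a hard stop at the height expected for the cover being home.
- **Last checks:** The cover's top measured 39 mm above the table (40 mm expected), with slopes of about 0.01. The knob was held with a steady 20 N, so the ram should be pressing on the cover with about 16 N.
- **Disagreements:** The cameras and the arm differed by about 2–3 mm on where the handle was, so I centred the dot by camera alone. With the ram down the dot is hidden, so its final centring was not measured again.
- **Bystanders:** I did not re-measure the jars or the tape at the end. The arm's moves stayed clear of where they stood.

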